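# Part two stuck sample cups and sort them by size

## Robot

A 6-joint arm with a two-finger parallel gripper is mounted at the origin on the work surface. World frame = base frame: x ahead of the robot, y to its left, z up, the work surface at z = 0. Lengths are in m, angles in degrees, forces in N, time in s.
With the tool pointing down it reaches from about 0.3 to 0.75 m from the base axis. Payload 8.5 kg.
Tool frame: the origin (TCP) lies between the finger pads; the fingertips stand 19 mm ahead of it and the grasp point (between the pads) is the TCP; z points along the fingers, y is the line along which they close (so a half turn about z gives the same grasp; the last joint's range is limited). The gripper opens to 85 mm and grips with 20 to 120 N. Pads are 22 mm wide; open, the fingers measure 114 mm over their backs; the gripper's body (76 mm by 85 mm) begins 54 mm behind the grasp point. The pads swing forward as they close: fully open they stand 13 mm farther back than shut.
Start: joints at [61.175, 21.807, 74.336, -0, 83.858, -12.336], TCP at [0.156, 0.527, 0.25] pointing down, gripper open.
Joint ranges: [-178.18, 178.18], [-50.72, 133.34], [12.68, 142.11], [-81.47, 261.47], [9.98, 163.14], [-165.26, 165.26]. Speed limits (degrees/s): [136.94, 136.94, 180, 180, 180, 180].

## Interface

Orientations are given as a 3x3 rotation matrix whose columns are the frame's x, y, z axes.
In Python, from rig import env, optics gives the robot as it stands.
- The arm moves only by the tool arm_command, never from a script. Its argument "commands" is one flat list of numbers, 7 for each row, row after row: the closure, from -1 (fully open) to 1 (shut), so that 0 is half open, then the shift along the tool's x, y, z as a fraction of full scale, then the turn, a rotation vector about the tool's x, y, z as a fraction of full scale. A call has 1 to 12 rows; each row is the pose to reach, as a shift and turn from the pose commanded when the call began, along the tool's axes at that moment; what a row does not reach only later rows make up. Full scale, the value 1, is 500 mm for a shift and 120 degrees for a turn. A row lasts 1/12 s, in which the tool goes at most 41.7 mm and 7.16 degrees, less where a joint would pass 70% of its speed; a pose out of reach is approached as far as the arm can. A call with a number of a shift or a turn outside -1 to 1 is refused whole. A call with a gripper value outside its range is refused whole. The fingers move at their own pace and stop on an object; "newtons" is the grip in N (left out, the last holds). Time passes only in rows, so rows that repeat a pose let the fingers close. It gives the time, the measured TCP pose, the force, the opening and the grip force at its end, in the units of the state.
- env.observe(): the state, without advancing time (a new reading comes with each control period).
- optics.get_image(name): name is "scene" or "top" or "wrist"; returns a dict with "image" (480x640x3 uint8, red, green, blue), "intrinsics" (3x3 intrinsics, pixels), "k1" (the pictures are not rectified: a ray, as slopes to the right and down, at radius r is drawn at 1 + k1 r^2 times it, then the intrinsics apply), "origin" and "orientation" of the camera in the world; the wrist camera has in their place "tool_from_camera" (4x4, takes a point from camera to tool coordinates, whose origin is the TCP and whose axes are the flange's). Camera axes: x right, y down, z forward; pixel columns grow to the right and rows downward; lengths in m; the calibration is good to about 2 mm. A picture is of the moment at which its call begins: read the wrist's pose just before it. There is no depth.
- env.close_job(): hands the job in; it is judged then, once.
The state is a dict: "time_s": time; "q": joint angles; "qvel": joint speeds; "joint_efforts": joint torques, N m; "position": TCP position; "tool_rot": TCP orientation; "ft_force": force on the tool from outside, world axes, zero at the start; "wrist_torque": the same for the moment, N m; "grip_width": finger opening in m; "gripper_force": force on a finger pad.
Only numpy, scipy, OpenCV 4.12 (cv2) and the standard library are available. Lean on these libraries where they do the work, as an engineer would, in place of code of your own. Each camera call takes 0.05 s, during which the arm holds its last target. There are 200 camera calls.

## Task

A small orange sample cup is stuck in a large blue one. Stand the pair in the parting fork, with the large cup's rim under the steel jaws, pushed home until it bears on the blue stop (felt, not rammed), then pull the small cup up and out while the fork holds the large one down. Stand each cup upright in the sorting row that already holds a cup of its size; keep both upright throughout and do not disturb the cups already sorted or the flask, beaker and jar nearby.

Things in the scene. Friction and masses are not known exactly. Their poses are not given: they have to be found in the camera images.
- large_center (a point): Large blue cup, loose, 0.16 kg (varies), 110 mm tall: body 52 mm wide, rim collar 64 mm wide over the top 12 mm, open bore 41 mm wide. Point on its axis 55 mm above its underside, z up. Sprung rubber pads in its bore grip the small cup: parting takes some 6 to 15 N (varies) over about 32 mm, far more than either weighs, so lifting one alone brings the other along.
- small_center (a point): Small orange cup, loose, 0.11 kg (varies), 110 mm tall: solid foot 38 mm wide and 50 mm high, above it a 60 mm high open cup 48 mm wide outside (wall 3.5 mm). At the start the foot is in the large cup's bore, the shoulder on its rim, the upper 60 mm clear above. Point on its axis 55 mm above its underside (60 mm above the large cup's point while nested); z up.
- fork: Parting fork, fixed: two aluminium uprights (100 mm long in x, inner faces 88 mm apart) carry two flat steel jaws, undersides 114 mm and tops 122 mm above the table, with a slot 52 mm wide between them along x, open above and at both ends. The small cup's 48 mm part passes through the slot, the large cup's rim only below the jaws. Origin on the table in mid-slot; x from mouth into fork, z up.
- fork_mouth (a point): Centre of the fork's mouth, 92 mm before the fork's origin (its -x side), level with the jaws' undersides. The jaws flare from here and run parallel from x = -55 to +55 mm. The large cup goes in through the mouth and must come out again through it.
- fork_seat (a point): Where the large cup's axis is (x = +1 mm in the fork) when its body is stopped by the blue cross bar, 50 mm high, at the fork's far end; level with the jaws' undersides. Here the cup's rim can be reached from above through the slot, at its front and back (x direction); it cannot be lifted, only drawn out.
- large_cup: The same large blue cup: its origin is the middle of its underside, z up.
- stop: The blue cross bar between the fork's uprights at its far end, 50 mm high, 20 mm thick in x; fixed to the fork. Origin in the middle of its underside; the face that stops the large cup is 10 mm before it (-x). Pressing the cup on it with a few newtons (2 is enough, 40 is too much) is fully home.
- row_large: Sorting row for large cups: fixed shallow channel, 240 mm long (x), 84 mm wide inside (y), with a rim 14 mm above its underside. Origin at the middle of its underside; its floor is 4 mm above that and 8 mm above the table. A large blue cup already stands at about x = +65 mm; the half towards -x (nearer the robot) is free. Which row lies where varies.
- row_medium: Sorting row for medium cups, built the same; one green cup stands in it. Nothing is to be added to it.
- row_small: Sorting row for small cups, built the same; one orange cup stands at about x = +65 mm, the half towards -x is free.
- first_large_center (a point): The large blue cup already in its row, same shape as the stuck one: point on its axis 55 mm above its underside.
- first_medium_center (a point): The green cup already in the medium row, 110 mm tall, rim 56 mm in diameter: point on its axis 55 mm above its underside.
- first_small_center (a point): The small orange cup already in its row, same shape as the stuck one: point on its axis 55 mm above its underside.
- flask_center (a point): Glass conical flask, 92 mm wide, 150 mm tall; point 70 mm above its underside. Bystander.
- beaker_center (a point): Glass beaker, 60 mm wide, 85 mm tall; point half-way up. Bystander.
- jar_center (a point): Jar with a blue cap, 68 mm wide, 100 mm tall; point half-way up. Bystander.
There are look-alikes about, which are no part of the job. Leave any yellow look-alike of the large_cup alone.

How it is judged:
By the outcome, as a careful person would: the job done as asked, in the order asked, and still so for the second after the job is handed in, with the robot touching nothing.
It also fails if it takes over 70 s, if anything falls off the work surface, if the arm or the gripper's body presses on something with over 40 N, if the wrist force passes 120 N, or if a joint passes its speed limit or range.

## Working session

There is one attempt and no reset: what is moved stays moved. The work goes in short steps, Python scripts to look and compute and a tool call to move; the robot and the scene stay as the last step left them, time stands still between calls to the robot, and variables do not carry over. Pictures are saved under pics/ and viewed, at most 12 in all, crops included, and the job is handed in when it is done.

Besides the shell and the picture viewer there is one more tool, called after "Request:" as name(argument=value, ...) on one line, values as JSON. arm_command: Moves the arm, as the interface text tells. Shift numbers are shares of 500 mm and turn numbers shares of 120 degrees, none past 1 either way. Its arguments: {"type":"object","properties":{"commands":{"type":"array","items":{"type":"number"}},"newtons":{"type":"number"}},"required":["commands"]}

```bash
mkdir -p pics
python3 - <<'E'
from rig import env, optics
import cv2
s=env.observe(); print(s['time_s'],s['position'],s['tool_rot'],s['grip_width'])
for n in ('scene','top'):
    d=optics.get_image(n); cv2.imwrite(f'pics/{n}0.png',d['image'][:,:,::-1])
    print(n,d['intrinsics'],d['k1'],d['origin'],d['orientation'])
d=optics.get_image('wrist');print(d['intrinsics'],d['k1'],d['tool_from_camera'])
E
```

```text
0.0 [0.15597799 0.52714675 0.24970951] [[-9.58880828e-01  2.83808111e-01 -7.16964704e-04]
 [ 2.83808832e-01  9.58880026e-01 -1.28150203e-03]
 [ 3.23782463e-04 -1.43228865e-03 -9.99998922e-01]] 0.08564055705643339
scene [[575.99566681   0.         324.27347872]
 [  0.         575.99566681 248.88573039]
 [  0.           0.           1.        ]] -0.16718310425338115 [1.33352961 0.86619868 0.81914227] [[-0.71203964  0.38278287 -0.58862283]
 [ 0.70213704  0.38606745 -0.59829382]
 [-0.00176851 -0.83930281 -0.54366136]]
top [[514.12554985   0.         311.9009525 ]
 [  0.         514.12554985 241.29864523]
 [  0.           0.           1.        ]] -0.13464809994033777 [0.44906817 0.03467274 1.28210781] [[-0.02116135 -0.99610056  0.0856497 ]
 [-0.99977143  0.02082221 -0.00485104]
 [ 0.00304871 -0.08573278 -0.9963135 ]]
[[368.00162437   0.         321.97697878]
 [  0.         368.00162437 240.95122101]
 [  0.           0.           1.        ]] -0.05671359359186121 [[-8.51564954e-04 -9.59616166e-01 -2.81311375e-01  7.14507140e-02]
 [ 9.99999550e-01 -9.34774960e-04  1.61602395e-04  1.40137033e-03]
 [-4.18039100e-04 -2.81311111e-01  9.59616530e-01 -1.24658326e-01]
 [ 0.00000000e+00  0.00000000e+00  0.00000000e+00  1.00000000e+00]]
```

View pics/top0.png

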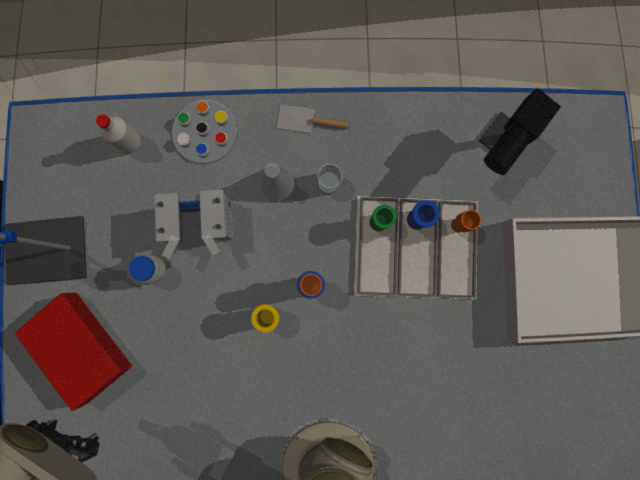

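View pics/scene0.png

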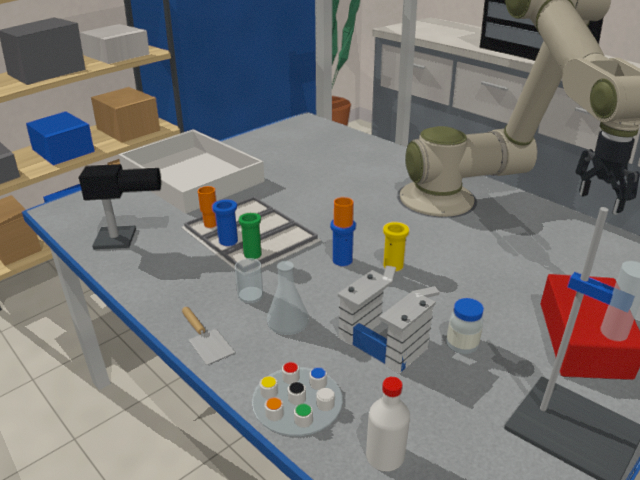

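The top view shows the fork at about (193,217) with its mouth towards the robot, and the jar beside the mouth at (143,268). The pair is at (311,285) and the yellow look-alike at (265,318). The rows, left to right, are medium (377), large (419) and small (459).

```bash
cat > h.py <<'E'
import numpy as np, cv2
from rig import env, optics
def cam(n):
    if n=='wrist':
        s=env.observe(); d=optics.get_image(n); T=np.eye(4); T[:3,:3]=s['tool_rot']; T[:3,3]=s['position']
        T=T@np.array(d['tool_from_camera']); d['origin']=T[:3,3]; d['orientation']=T[:3,:3]
    else: d=optics.get_image(n)
    return d
def _dist(d): return np.array([d['k1'],0,0,0,0.])
def ray(d,uv):
    p=cv2.undistortPoints(np.array(uv,float).reshape(-1,1,2),np.array(d['intrinsics']),_dist(d))[:,0]
    return np.c_[p,np.ones(len(p))]@np.array(d['orientation']).T
def toz(d,uv,z):
    r=ray(d,uv); o=np.array(d['origin']); return o+r*((z-o[2])/r[:,2])[:,None]
def proj(d,P):
    R=np.array(d['orientation']); P=(np.array(P,float).reshape(-1,3)-d['origin'])@R
    return cv2.projectPoints(P,np.zeros(3),np.zeros(3),np.array(d['intrinsics']),_dist(d))[0][:,0]
def circ(c,z,r,n=40):
    a=np.linspace(0,2*np.pi,n); return np.c_[c[0]+r*np.cos(a),c[1]+r*np.sin(a),np.full(n,z)]
def crop(d,x0,y0,x1,y1,k,name,curves=()):
    im=cv2.resize(np.ascontiguousarray(d['image'][y0:y1,x0:x1,::-1]),None,fx=k,fy=k,interpolation=cv2.INTER_CUBIC)
    for c in curves:
        cv2.polylines(im,[np.int32(np.round((proj(d,c)-[x0,y0]+.5)*k*8))],False,(255,0,255),1,cv2.LINE_AA,3)
    cv2.imwrite('pics/'+name,im)
E
python3 - <<'E'
from h import *
d=cam('top')
crop(d,120,170,320,320,4,'t1.png')
print(toz(d,[[311,285]],.17),toz(d,[[426,214],[468,220]],.118), toz(d,[[265,317]],.11),toz(d,[[143,268]],.1))
# rows corners rim z .018
print(toz(d,[[358,198],[476,202],[475,297],[355,295]],.018))
E
```

```text
[[0.45010348 0.03320374 0.17      ]] [[ 0.60668954 -0.23482302  0.118     ]
 [ 0.59103223 -0.33302784  0.118     ]] [[0.3797585  0.13896643 0.11      ]] [[0.49646557 0.42383199 0.1       ]]
[[ 0.66359989 -0.08861363  0.018     ]
 [ 0.64864089 -0.38779532  0.018     ]
 [ 0.41031674 -0.37390344  0.018     ]
 [ 0.42337655 -0.07435807  0.018     ]]
```

View pics/t1.png

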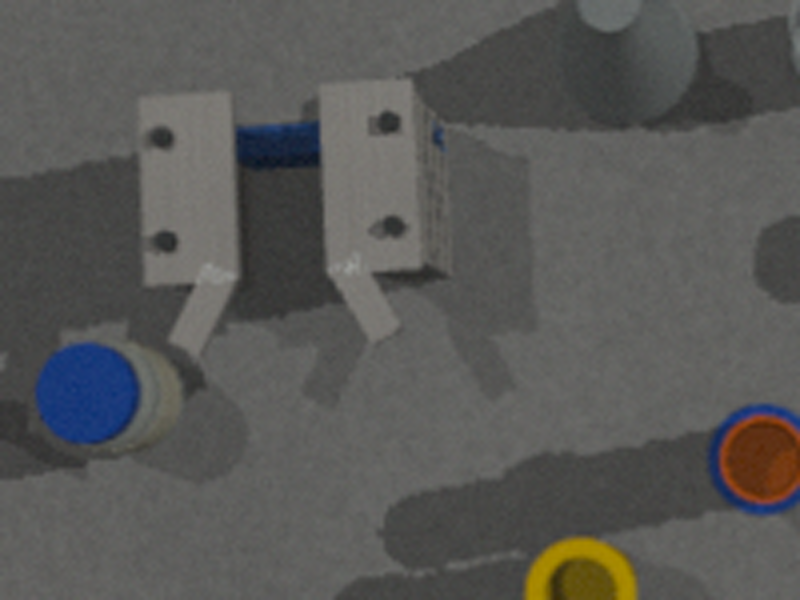

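The crop shows the slot's inner edges running from (231,91) to (239,272) on the left and (320,84) to (328,274) on the right. I'll fit the fork and cups in both views.

Run:
```python
from h import *
from scipy.optimize import least_squares
d=cam('top')
g=lambda p:np.array(p)/4+[120,170]-.375
L=toz(d,g([[231,91],[239,272]]),.122)[:,:2];R=toz(d,g([[320,84],[328,274]]),.122)[:,:2]
print(L,R)
dr=(L[0]-L[1])/np.linalg.norm(L[0]-L[1])+(R[0]-R[1])/np.linalg.norm(R[0]-R[1]); yaw=np.arctan2(dr[1],dr[0])
c=(L.mean(0)+R.mean(0))/2
u=np.array([np.cos(yaw),np.sin(yaw)]);n=np.array([-u[1],u[0]])
print('yaw',np.degrees(yaw),'c',c,'width',(L.mean(0)-R.mean(0))@n,'len',(L[0]-L[1])@u,(R[0]-R[1])@u)
mouth=c-.092*u; print('mouth',mouth)
hsv=cv2.cvtColor(np.array(d['image']),cv2.COLOR_RGB2HSV)
def centre(x0,y0,x1,y1,lo,hi,z,nm):
    m=np.zeros(hsv.shape[:2],np.uint8); m[y0:y1,x0:x1]=cv2.inRange(hsv,lo,hi)[y0:y1,x0:x1]
    cs=max(cv2.findContours(m,cv2.RETR_EXTERNAL,cv2.CHAIN_APPROX_NONE)[0],key=cv2.contourArea)
    (uv,r)=cv2.minEnclosingCircle(cs); e=cv2.fitEllipse(cs); P=toz(d,[e[0]],z)[0]
    print(nm,e[0],e[1],P); return P
o=((3,120,60),(17,255,255)); b=((105,120,50),(125,255,255))
pair=centre(295,270,327,300,*o,.170,'pair orange'); pb=centre(295,270,327,300,*b,.110,'pair blue')
l=centre(405,195,440,235,*b,.118,'first large (biased)'); sm=centre(450,205,485,235,*o,.118,'first small(biased)')
j=centre(125,250,160,285,*b,.100,'jar cap')
W=lambda pts,z:np.array([[*(c+u*a+n*q),z] for a,q in pts])
cur=[W([(-.092,.055),(-.055,.026),(.055,.026)],.122),W([(-.092,-.055),(-.055,-.026),(.055,-.026)],.122),circ(pair,.17,.024),circ(pair,.11,.032),circ(pair,0,.026)]
e=cam('scene')
k=3;x0,y0=300,190
crop(e,300,180,500,380,3,'s1.png',cur+[circ(j,.1,.034),circ(l,.118,.032),W([(-.009,-.03),(-.009,.03)],.05)])
```

```text
[[0.66851504 0.33683903]
 [0.56355256 0.33163732]] [[0.67119534 0.28482396]
 [0.56130806 0.28011807]]
yaw 2.644653993248311 c [0.61614275 0.30835459] width 0.051722075168822275 len 0.10509070116889867 0.10998737920494125
mouth [0.52424073 0.30410957]
pair orange (310.4219055175781, 284.2875671386719) (20.524478912353516, 20.861284255981445) [0.45166404 0.03441846 0.17      ]
pair blue (310.3834228515625, 284.34893798828125) (26.523313522338867, 26.579378128051758) [0.45166664 0.03449515 0.11      ]
first large (biased) (423.9568176269531, 214.11573791503906) (25.243682861328125, 32.68826675415039) [ 0.60650447 -0.23004423  0.118     ]
first small(biased) (466.59100341796875, 220.77548217773438) (19.5695858001709, 31.038415908813477) [ 0.58928444 -0.3295888   0.118     ]
jar cap (141.3026885986328, 267.96734619140625) (24.18875503540039, 25.07632064819336) [0.49660785 0.42790942 0.1       ]
```

View pics/s1.png

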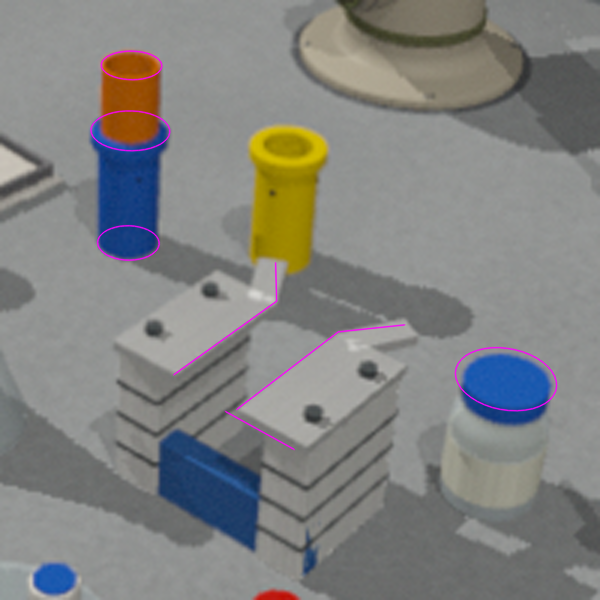

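The overlays agree in both views, so the fork and pair poses hold. Next I'll fly over the fork for a sharper wrist-camera fix on the slot.

```bash
cat >> h.py <<'E'
def go(p,yaw,show=True):
    "fractions to bring the TCP to p, tool down with tool y at yaw deg, from the measured pose"
    from scipy.spatial.transform import Rotation as Ro
    s=env.observe(); R=np.array(s['tool_rot']); a=np.radians(yaw); y=np.array([np.cos(a),np.sin(a),0]); z=np.array([0,0,-1.])
    T=np.c_[np.cross(y,z),y,z]; sh=R.T@(np.array(p)-s['position'])/.5; tu=np.degrees(Ro.from_matrix(R.T@T).as_rotvec())/120
    print(np.round(sh,4),np.round(tu,4))
E
python3 -c "
from h import *
go([.60,.30,.30],2.64)"
```

```text
[-0.9804 -0.184  -0.0998] [-2.000e-04  1.000e-04  5.906e-01]
```

Request:
arm_command(commands=[-1, 0, 0, -0.1, 0, 0, 0, -1, -0.98, -0.184, -0.1, 0, 0, 0.59, -1, -0.98, -0.184, -0.1, 0, 0, 0.59, -1, -0.98, -0.184, -0.1, 0, 0, 0.59, -1, -0.98, -0.184, -0.1, 0, 0, 0.59, -1, -0.98, -0.184, -0.1, 0, 0, 0.59, -1, -0.98, -0.184, -0.1, 0, 0, 0.59, -1, -0.98, -0.184, -0.1, 0, 0, 0.59, -1, -0.98, -0.184, -0.1, 0, 0, 0.59, -1, -0.98, -0.184, -0.1, 0, 0, 0.59, -1, -0.98, -0.184, -0.1, 0, 0, 0.59, -1, -0.98, -0.184, -0.1, 0, 0, 0.59])

```text
time_s: 1.3
position: [0.5656, 0.3171, 0.2997]
tool_rot: [[-0.041, 0.999, -0.0], [0.999, 0.041, 0.0], [0.0, -0.0, -1.0]]
ft_force: [0.1, 1.0, -0.3]
grip_width: 0.0853
gripper_force: 0.0
```

```bash
python3 -c "
from h import *
go([.60,.30,.30],2.64)"
```

```text
[-0.0369  0.0674 -0.0007] [-0.0001 -0.     -0.0023]
```

Request:
arm_command(commands=[-1, -0.03, 0.05, 0, 0, 0, 0, -1, -0.03, 0.05, 0, 0, 0, 0, -1, -0.03, 0.05, 0, 0, 0, 0, -1, -0.03, 0.05, 0, 0, 0, 0])

```text
time_s: 1.63
position: [0.5892, 0.305, 0.2995]
tool_rot: [[-0.048, 0.999, -0.001], [0.999, 0.048, 0.0], [0.0, -0.001, -1.0]]
ft_force: [0.0, 0.7, -0.2]
grip_width: 0.0855
gripper_force: 0.0
```

Run:
```python
from h import *
d=cam('wrist'); np.savez('wr.npz',**{k:d[k] for k in ('image','intrinsics','k1','origin','orientation')})
print(env.observe()['position'])
c=np.array([.61614,.30835]);yaw=np.radians(2.645);u=np.array([np.cos(yaw),np.sin(yaw)]);n=np.array([-u[1],u[0]])
W=lambda pts,z:np.array([[*(c+u*a+n*q),z] for a,q in pts])
crop(d,0,0,640,480,1.25,'w1.png',[W([(-.055,.026),(.055,.026)],.122),W([(-.055,-.026),(.055,-.026)],.122),W([(-.009+.036,-.04),(.027,.04)],.05)])
```

```text
[0.58877854 0.30536594 0.29988584]
```

View pics/w1.png

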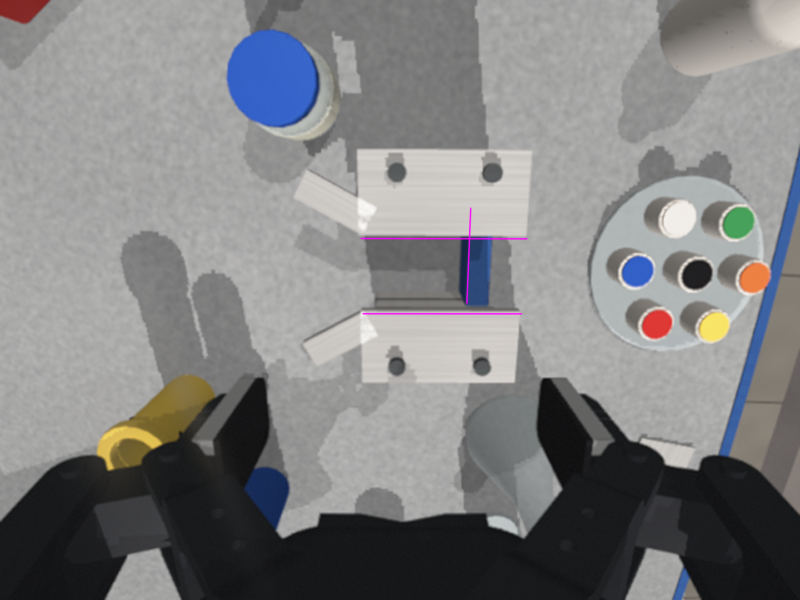

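The wrist view shows the slot edges at y≈237 and 312 px, matching the model drawn over them. I'll refine the edges numerically.

Run:
```python
from h import *
d=dict(np.load('wr.npz'))
g=cv2.GaussianBlur(cv2.cvtColor(d['image'],cv2.COLOR_RGB2GRAY),(3,3),0).astype(float)
out=[]
for lo,hi,sg in((181,199,-1),(241,259,1)):
    pts=[]
    for x in range(306,362,3):
        gr=sg*np.gradient(g[:,x])[lo:hi]; i=gr.argmax(); 
        a,b,c=gr[i-1:i+2] if 0<i<len(gr)-1 else (0,1,0); pts.append((x,lo+i+.5*(a-c)/(a-2*b+c)))
    P=toz(d,pts,.122); f=cv2.fitLine(P[:,:2].astype(np.float32),cv2.DIST_HUBER,0,.001,.001).ravel()
    f=f*np.sign(f[0]) if 0 else f; yy=f[3]+(.616-f[2])*f[1]/f[0]; print(np.degrees(np.arctan(f[1]/f[0])),yy, np.std(np.array(pts)[:,1])); out.append(yy)
print(np.mean(out),out[0]-out[1])
go([.4517,.0345,.25],2.6)
```

```text
2.3274522 0.33579847 0.1367433518136375
2.526563 0.28404313 0.04754294210145997
0.3099208 0.05175534
[-0.5278 -0.3001  0.0997] [-0.0001 -0.0001  0.0015]
```

Request:
arm_command(commands=[-1, -0.528, -0.3, 0.1, 0, 0, 0, -1, -0.528, -0.3, 0.1, 0, 0, 0, -1, -0.528, -0.3, 0.1, 0, 0, 0, -1, -0.528, -0.3, 0.1, 0, 0, 0, -1, -0.528, -0.3, 0.1, 0, 0, 0, -1, -0.528, -0.3, 0.1, 0, 0, 0, -1, -0.528, -0.3, 0.1, 0, 0, 0, -1, -0.528, -0.3, 0.1, 0, 0, 0, -1, -0.528, -0.3, 0.1, 0, 0, 0, -1, -0.528, -0.3, 0.1, 0, 0, 0, -1, -0.528, -0.3, 0.1, 0, 0, 0])

```text
time_s: 2.6
position: [0.4524, 0.0349, 0.2502]
tool_rot: [[-0.049, 0.999, 0.001], [0.999, 0.049, 0.0], [0.0, 0.001, -1.0]]
ft_force: [-0.7, -0.8, 0.9]
grip_width: 0.0853
gripper_force: 0.0
```

Run:
```python
from h import *
d=cam('wrist'); hsv=cv2.cvtColor(d['image'],cv2.COLOR_RGB2HSV)
uv=proj(d,[.4517,.0345,.17])[0]; print('pred',uv)
m=cv2.inRange(hsv,(3,120,40),(17,255,255)); cs=max(cv2.findContours(m,cv2.RETR_EXTERNAL,cv2.CHAIN_APPROX_NONE)[0],key=cv2.contourArea)
e=cv2.fitEllipse(cs); print(e,toz(d,[e[0]],.17))
P=circ([.4517,.0345],.17,.024); crop(d,120,140,520,440,2,'w2.png',[P])
go([.4517,.0345,.25],2.45); go([.4517,.0345,.152],2.45)
```

```text
pred [319.76552514 262.44529956]
((320.1374816894531, 253.46603393554688), (77.51594543457031, 93.99613952636719), 0.9411951899528503) [[0.45166066 0.04008398 0.17      ]]
[-0.0009 -0.0017  0.0001] [0.0005 0.     0.003 ]
[-0.0009 -0.0019  0.1961] [0.0005 0.     0.003 ]
```

View pics/w2.png

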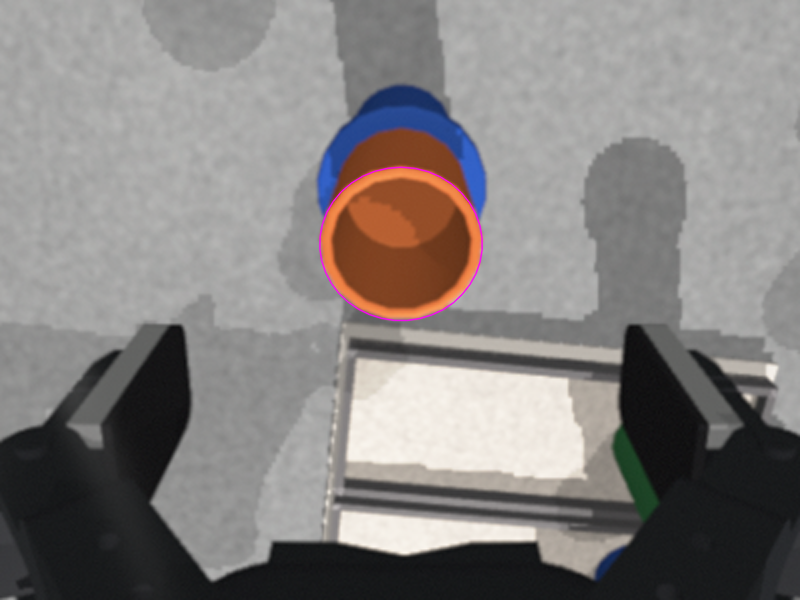

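The wrist view confirms the pair: the predicted rim circle lies on the real one at about (400,243) in the crop. Now I'll descend and grip.

Request:
arm_command(commands=[-1, -0.001, -0.002, 0.07, 0, 0, 0.003, -1, -0.001, -0.002, 0.13, 0, 0, 0.003, -1, -0.001, -0.002, 0.18, 0, 0, 0.003, -1, -0.001, -0.002, 0.196, 0, 0, 0.003, -1, -0.001, -0.002, 0.196, 0, 0, 0.003, 1, -0.001, -0.002, 0.196, 0, 0, 0.003, 1, -0.001, -0.002, 0.196, 0, 0, 0.003, 1, -0.001, -0.002, 0.196, 0, 0, 0.003, 1, -0.001, -0.002, 0.196, 0, 0, 0.003, 1, -0.001, -0.002, 0.196, 0, 0, 0.003, 1, -0.001, -0.002, 0.196, 0, 0, 0.003, 1, -0.001, -0.002, 0.196, 0, 0, 0.003], newtons=45)

```text
time_s: 3.65
position: [0.4519, 0.0332, 0.1527]
tool_rot: [[-0.041, 0.999, 0.002], [0.999, 0.041, -0.0], [-0.0, 0.002, -1.0]]
ft_force: [-0.8, 0.2, 7.8]
grip_width: 0.0472
gripper_force: 46.8
```

Run:
```python
from h import *
s=env.observe(); print(s['grip_width'],s['gripper_force'],s['ft_force'])
# waypoint 40 mm before the mouth on the slot axis: fork x=-0.16
a=np.radians(2.45);u=np.array([np.cos(a),np.sin(a)]);c=np.array([.616,.3097])
p=c-.16*u;print(p)
go([*p,.19],2.45)
```

```text
0.04723078756088838 46.75171924754977 [-0.82080707  0.18585725  7.78041228]
[0.45614625 0.30286039]
[ 0.5385  0.0308 -0.0747] [ 0.0011  0.0002 -0.0009]
```

Request:
arm_command(commands=[1, 0, 0, -0.05, 0, 0, 0, 1, 0, 0, -0.12, 0, 0, 0, 1, 0, 0, -0.2, 0, 0, 0, 1, 0.03, 0, -0.256, 0, 0, 0, 1, 0.1, 0.005, -0.256, 0, 0, 0, 1, 0.17, 0.01, -0.256, 0, 0, 0, 1, 0.24, 0.015, -0.256, 0, 0, 0, 1, 0.31, 0.02, -0.256, 0, 0, 0, 1, 0.38, 0.025, -0.256, 0, 0, 0, 1, 0.44, 0.031, -0.256, 0, 0, 0, 1, 0.5, 0.031, -0.256, 0, 0, 0, 1, 0.538, 0.031, -0.256, 0, 0, 0])

```text
time_s: 4.65
position: [0.4551, 0.3052, 0.2793]
tool_rot: [[-0.043, 0.999, -0.001], [0.999, 0.043, 0.0], [0.0, -0.001, -1.0]]
ft_force: [-0.4, -0.0, -3.2]
grip_width: 0.047
gripper_force: 47.9
```

Run:
```python
from h import *
s=env.observe(); print(s['position'],s['ft_force'],s['grip_width'])
a=np.radians(2.45);u=np.array([np.cos(a),np.sin(a)]);c=np.array([.616,.3097]);p=c-.16*u
go([*p,.1547],2.45)
```

```text
[0.45507524 0.30516875 0.27925565] [-0.43854465 -0.01397636 -3.24625217] 0.04695281974163683
[-0.0048  0.0022  0.2491] [-0.0005 -0.0002 -0.0001]
```

Request:
arm_command(commands=[1, -0.004, 0.002, 0.06, 0, 0, 0, 1, -0.004, 0.002, 0.12, 0, 0, 0, 1, -0.004, 0.002, 0.18, 0, 0, 0, 1, -0.004, 0.002, 0.22, 0, 0, 0, 1, -0.004, 0.002, 0.24, 0, 0, 0, 1, -0.004, 0.002, 0.245, 0, 0, 0, 1, -0.004, 0.002, 0.245, 0, 0, 0, 1, -0.004, 0.002, 0.245, 0, 0, 0, 1, -0.004, 0.002, 0.245, 0, 0, 0])

```text
time_s: 5.4
position: [0.4575, 0.301, 0.1586]
tool_rot: [[-0.041, 0.999, 0.002], [0.999, 0.041, 0.001], [0.001, 0.003, -1.0]]
ft_force: [-0.1, -0.1, -2.4]
grip_width: 0.0469
gripper_force: 47.9
```

Run:
```python
from h import *
s=env.observe(); print(s['position'],s['ft_force'])
a=np.radians(2.45);u=np.array([np.cos(a),np.sin(a)]);n=np.array([-u[1],u[0]]);c=np.array([.616,.3097])
t=np.array(s['position'][:2]); print('lat',(t-c)@n,'along',(t-c)@u)
W=lambda pts,z:np.array([[*(c+u*a+n*q),z] for a,q in pts])
d=cam('wrist'); zt=s['position'][2]-.1527+.17
crop(d,160,100,560,400,2,'w3.png',[W([(-.055,.026),(.055,.026)],.122),W([(-.055,-.026),(.055,-.026)],.122),circ(t,zt,.024),circ(t,zt-.06,.032)])
go([*(c-.16*u),.1545],2.45)
```

```text
[0.45745764 0.30096529 0.15856604] [-0.0964469  -0.10753095 -2.42295282]
lat -0.0019494315168765543 along -0.1587708273574288
[ 0.004  -0.0023  0.0079] [ 0.0011 -0.0004 -0.0008]
```

View pics/w3.png

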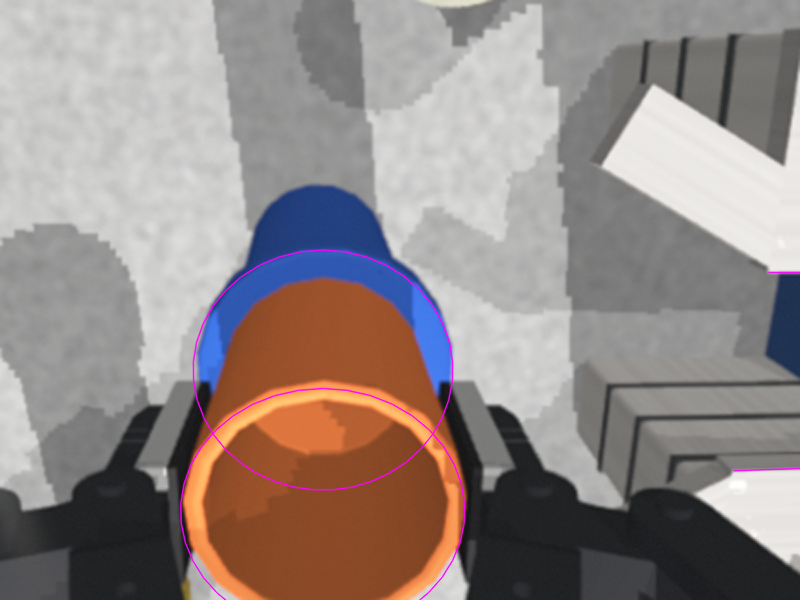

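The wrist view shows the flares on the right at (655,85) and (735,470), with the jaw edges on the model lines. The cup's axis sits about 1 mm towards +y from the TCP. I'll make small corrections and then settle.

Request:
arm_command(commands=[1, 0.0015, 0, 0.004, 0, 0, 0, 1, 0.0015, 0, 0.008, 0, 0, 0, 1, 0.0015, 0, 0.008, 0, 0, 0, 1, 0.0015, 0, 0.008, 0, 0, 0])

```text
time_s: 5.78
position: [0.4568, 0.302, 0.1538]
tool_rot: [[-0.041, 0.999, 0.001], [0.999, 0.041, 0.001], [0.001, 0.001, -1.0]]
ft_force: [-2.1, 2.7, 5.3]
grip_width: 0.0469
gripper_force: 48.6
```

```bash
cat >> h.py <<'E'
A=np.radians(2.45);U=np.array([np.cos(A),np.sin(A)]);N=np.array([-U[1],U[0]]);C=np.array([.616,.3097])
def fk():
    s=env.observe(); t=np.array(s['position'][:2])-C; print('t',round(s['time_s'],2),'along %.4f lat %.4f z %.4f'%(t@U,t@N,s['position'][2]),'F along %.1f lat %.1f z %.1f'%(s['ft_force'][:2]@U,s['ft_force'][:2]@N,s['ft_force'][2]),'w %.4f g %.0f'%(s['grip_width'],s['gripper_force']),'tooly',np.degrees(np.arctan2(s['tool_rot'][1][1],s['tool_rot'][0][1])))
    return s
E
python3 -c "
from h import *
for i in range(3): fk(); optics.get_image('wrist')
go([*(C-.1*U-.0012*N),.1545],2.45)"
```

```text
t 5.78 along -0.1594 lat -0.0008 z 0.1538 F along -1.9 lat 2.8 z 5.3 w 0.0469 g 49 tooly 2.3548421915946136
t 5.83 along -0.1593 lat -0.0009 z 0.1538 F along -2.2 lat 2.8 z 4.3 w 0.0467 g 49 tooly 2.3576909940574535
t 5.88 along -0.1593 lat -0.0009 z 0.1538 F along -2.9 lat 3.8 z 5.0 w 0.0473 g 49 tooly 2.354401331378325
[-0.0004  0.1187 -0.0013] [ 0.0004 -0.0006 -0.0008]
```

Request:
arm_command(commands=[1, 0, 0, -0.005, 0, 0, 0, 1, 0, 0, -0.005, 0, 0, 0, 1, 0, 0, -0.005, 0, 0, 0])

```text
time_s: 6.18
position: [0.4569, 0.3012, 0.1553]
tool_rot: [[-0.041, 0.999, -0.0], [0.999, 0.041, -0.001], [-0.001, -0.0, -1.0]]
ft_force: [0.6, -0.7, -2.6]
grip_width: 0.047
gripper_force: 47.9
```

```bash
python3 -c "
from h import *
fk()
go([*(C-.055*U-.0012*N),.156],2.45)"
```

```text
t 6.18 along -0.1593 lat -0.0017 z 0.1553 F along 0.6 lat -0.7 z -2.6 w 0.0470 g 48 tooly 2.346902319682613
[ 0.0014  0.2087 -0.0014] [-0.0002  0.0004 -0.0009]
```

Request:
arm_command(commands=[1, 0.001, 0.03, -0.001, 0, 0, 0, 1, 0.001, 0.06, -0.001, 0, 0, 0, 1, 0.001, 0.09, -0.001, 0, 0, 0, 1, 0.001, 0.11, -0.001, 0, 0, 0, 1, 0.001, 0.13, -0.001, 0, 0, 0, 1, 0.001, 0.15, -0.001, 0, 0, 0, 1, 0.001, 0.17, -0.001, 0, 0, 0, 1, 0.001, 0.19, -0.001, 0, 0, 0, 1, 0.001, 0.2, -0.001, 0, 0, 0, 1, 0.001, 0.2, -0.001, 0, 0, 0])

```text
time_s: 7.02
position: [0.5574, 0.3057, 0.1554]
tool_rot: [[-0.04, 0.999, -0.0], [0.999, 0.04, -0.001], [-0.001, -0.0, -1.0]]
ft_force: [-0.1, -0.1, -2.9]
grip_width: 0.0469
gripper_force: 47.9
```

Run:
```python
from h import *
s=fk(); d=cam('wrist'); t=np.array(s['position'][:2])+.0012*N
W=lambda pts,z:np.array([[*(C+U*a+N*q),z] for a,q in pts])
crop(d,160,100,560,400,2,'w4.png',[W([(-.055,.026),(.055,.026)],.122),W([(-.055,-.026),(.055,-.026)],.122),circ(t,.171,.024)])
go([*(C-.005*U-.0012*N),.156],2.45)
```

```text
t 7.02 along -0.0587 lat -0.0015 z 0.1554 F along -0.1 lat -0.1 z -2.9 w 0.0469 g 48 tooly 2.315382666685418
[ 0.0005  0.1087 -0.001 ] [-0.0004  0.0002 -0.001 ]
```

View pics/w4.png

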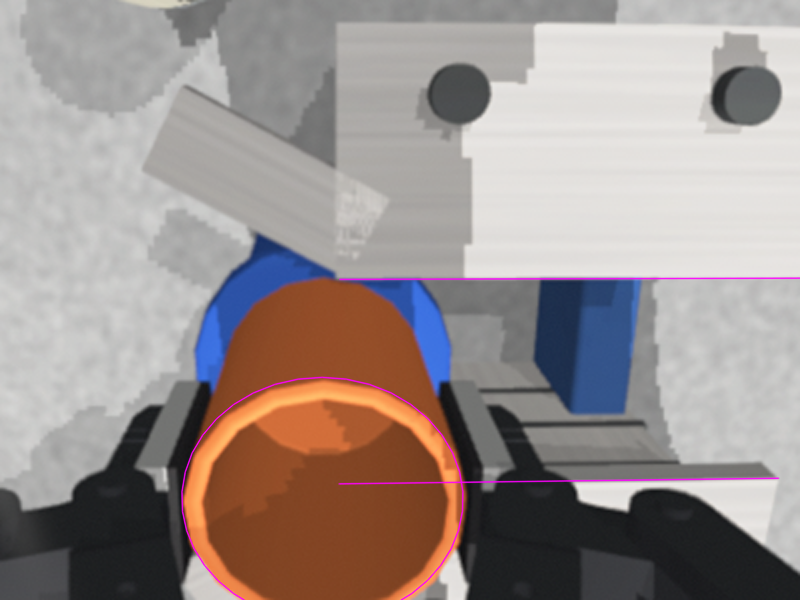

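The upper jaw edge lies on the model line (y≈278 in the crop) and the cup circle fits to a fraction of a millimetre, with no contact force. I'll go on in.

Request:
arm_command(commands=[1, 0.0005, 0.015, 0, 0, 0, 0, 1, 0.0005, 0.03, 0, 0, 0, 0, 1, 0.0005, 0.045, 0, 0, 0, 0, 1, 0.0005, 0.06, 0, 0, 0, 0, 1, 0.0005, 0.075, 0, 0, 0, 0, 1, 0.0005, 0.09, 0, 0, 0, 0, 1, 0.0005, 0.1, 0, 0, 0, 0, 1, 0.0005, 0.1, 0, 0, 0, 0])

```text
time_s: 7.73
position: [0.6077, 0.3082, 0.1558]
tool_rot: [[-0.04, 0.999, 0.0], [0.999, 0.04, -0.0], [-0.0, 0.0, -1.0]]
ft_force: [1.2, -0.6, -2.4]
grip_width: 0.047
gripper_force: 47.9
```

Request:
arm_command(commands=[1, 0, 0.002, 0, 0, 0, 0, 1, 0, 0.004, 0, 0, 0, 0, 1, 0, 0.006, 0, 0, 0, 0, 1, 0, 0.008, 0, 0, 0, 0, 1, 0, 0.008, 0, 0, 0, 0])

```text
time_s: 8.15
position: [0.6107, 0.3086, 0.1563]
tool_rot: [[-0.041, 0.999, 0.0], [0.999, 0.041, 0.0], [0.0, 0.0, -1.0]]
ft_force: [-0.5, 0.5, -3.5]
grip_width: 0.0466
gripper_force: 47.9
```

```bash
python3 -c "
from h import *
fk()"
```

```text
t 8.15 along -0.0054 lat -0.0009 z 0.1563 F along -0.5 lat 0.5 z -3.5 w 0.0466 g 48 tooly 2.3546949061741786
```

Request:
arm_command(commands=[1, 0, 0.002, 0, 0, 0, 0, 1, 0, 0.004, 0, 0, 0, 0, 1, 0, 0.006, 0, 0, 0, 0, 1, 0, 0.007, 0, 0, 0, 0, 1, 0, 0.008, 0, 0, 0, 0, 1, 0, 0.008, 0, 0, 0, 0])

```text
time_s: 8.65
position: [0.6128, 0.309, 0.1561]
tool_rot: [[-0.042, 0.999, -0.005], [0.999, 0.042, -0.0], [-0.0, -0.005, -1.0]]
ft_force: [-8.5, -0.3, 1.7]
grip_width: 0.0469
gripper_force: 48.8
```

The cup is bearing on the stop at 8.5 N along the fork. Now I'll pull up.

Request:
arm_command(commands=[1, 0, -0.001, -0.005, 0, 0, 0, 1, 0, -0.001, -0.012, 0, 0, 0, 1, 0, -0.001, -0.022, 0, 0, 0, 1, 0, -0.001, -0.032, 0, 0, 0, 1, 0, -0.001, -0.042, 0, 0, 0, 1, 0, -0.001, -0.052, 0, 0, 0, 1, 0, -0.001, -0.062, 0, 0, 0])

```text
time_s: 9.23
position: [0.615, 0.3087, 0.1887]
tool_rot: [[-0.041, 0.999, 0.003], [0.999, 0.041, 0.001], [0.0, 0.003, -1.0]]
ft_force: [-0.3, 0.6, -0.4]
grip_width: 0.0471
gripper_force: 48.4
```

```bash
python3 -c "
from h import *
fk()"
```

```text
t 9.23 along -0.0010 lat -0.0009 z 0.1887 F along -0.3 lat 0.6 z -0.4 w 0.0471 g 48 tooly 2.3409048855849903
```

Request:
arm_command(commands=[1, 0, 0, -0.03, 0, 0, 0, 1, 0, 0, -0.07, 0, 0, 0, 1, 0, 0, -0.12, 0, 0, 0, 1, 0, 0, -0.18, 0, 0, 0, 1, 0, 0, -0.22, 0, 0, 0, 1, 0, 0, -0.22, 0, 0, 0, 1, 0, 0, -0.22, 0, 0, 0])

```text
time_s: 9.82
position: [0.6149, 0.3086, 0.2993]
tool_rot: [[-0.041, 0.999, 0.005], [0.999, 0.041, 0.001], [0.001, 0.005, -1.0]]
ft_force: [0.3, -0.4, -1.5]
grip_width: 0.0468
gripper_force: 48.4
```

Run:
```python
from h import *
fk()
e=cam('scene'); crop(e,290,130,490,380,2.4,'s2.png')
go([.4707,-.3287,.30],2.45)
```

```text
t 9.82 along -0.0011 lat -0.0011 z 0.2993 F along 0.3 lat -0.4 z -1.5 w 0.0468 g 48 tooly 2.3279626040435812
[-1.2616 -0.3392 -0.0059] [ 0.0008 -0.     -0.001 ]
```

View pics/s2.png

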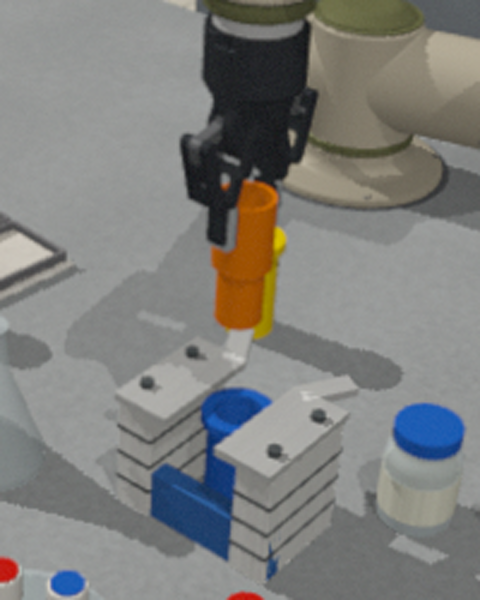

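The picture shows the orange cup free in the gripper and the blue cup seated under the jaws at (235,410). I'll carry the small cup to its row.

Request:
arm_command(commands=[1, -0.04, -0.011, 0, 0, 0, 0, 1, -0.11, -0.03, 0, 0, 0, 0, 1, -0.18, -0.048, 0, 0, 0, 0, 1, -0.25, -0.067, 0, 0, 0, 0, 1, -0.32, -0.086, 0, 0, 0, 0, 1, -0.39, -0.105, 0, 0, 0, 0, 1, -0.46, -0.124, 0, 0, 0, 0, 1, -0.53, -0.143, 0, 0, 0, 0, 1, -0.6, -0.161, 0, 0, 0, 0, 1, -0.67, -0.18, 0, 0, 0, 0, 1, -0.74, -0.199, 0, 0, 0, 0, 1, -0.81, -0.218, 0, 0, 0, 0])

```text
time_s: 10.87
position: [0.521, -0.1021, 0.2961]
tool_rot: [[-0.041, 0.999, -0.001], [0.999, 0.041, 0.0], [0.0, -0.001, -1.0]]
ft_force: [0.3, -0.7, -1.5]
grip_width: 0.0469
gripper_force: 48.4
```

Request:
arm_command(commands=[1, -0.07, -0.019, 0, 0, 0, 0, 1, -0.14, -0.038, 0, 0, 0, 0, 1, -0.21, -0.057, 0, 0, 0, 0, 1, -0.28, -0.076, 0, 0, 0, 0, 1, -0.35, -0.095, 0, 0, 0, 0, 1, -0.41, -0.11, 0, 0, 0, 0, 1, -0.45, -0.12, 0, 0, 0, 0, 1, -0.45, -0.12, 0, 0, 0, 0, 1, -0.45, -0.12, 0, 0, 0, 0])

```text
time_s: 11.62
position: [0.4707, -0.3284, 0.2958]
tool_rot: [[-0.039, 0.999, -0.001], [0.999, 0.039, 0.002], [0.002, -0.001, -1.0]]
ft_force: [0.4, 0.6, -2.1]
grip_width: 0.0469
gripper_force: 48.5
```

Run:
```python
from h import *
s=fk(); print(s['position']); go([.4707,-.3287,.12],2.45)
```

```text
t 11.62 along -0.1725 lat -0.6313 z 0.2958 F along 0.4 lat 0.6 z -2.1 w 0.0469 g 48 tooly 2.238562651212807
[ 0.47065778 -0.32839476  0.2957791 ]
[-0.0012  0.0005  0.3516] [-0.0006 -0.0008 -0.0018]
```

Descend to just above the floor, then touch down gently.

Request:
arm_command(commands=[1, 0, 0, 0.05, 0, 0, 0, 1, 0, 0, 0.12, 0, 0, 0, 1, 0, 0, 0.19, 0, 0, 0, 1, 0, 0, 0.26, 0, 0, 0, 1, 0, 0, 0.32, 0, 0, 0, 1, 0, 0, 0.35, 0, 0, 0, 1, 0, 0, 0.37, 0, 0, 0, 1, 0, 0, 0.375, 0, 0, 0, 1, 0, 0, 0.375, 0, 0, 0, 1, 0, 0, 0.375, 0, 0, 0])

```text
time_s: 12.45
position: [0.4717, -0.3278, 0.1108]
tool_rot: [[-0.041, 0.999, 0.001], [0.999, 0.041, -0.002], [-0.002, 0.001, -1.0]]
ft_force: [-0.5, -0.6, -0.7]
grip_width: 0.047
gripper_force: 48.4
```

Request:
arm_command(commands=[1, 0, 0, 0.003, 0, 0, 0, 1, 0, 0, 0.006, 0, 0, 0, 1, 0, 0, 0.009, 0, 0, 0, 1, 0, 0, 0.009, 0, 0, 0])

```text
time_s: 12.78
position: [0.4711, -0.3277, 0.1052]
tool_rot: [[-0.041, 0.999, 0.0], [0.999, 0.041, -0.0], [-0.0, 0.0, -1.0]]
ft_force: [0.6, -0.0, -0.8]
grip_width: 0.0468
gripper_force: 48.4
```

Request:
arm_command(commands=[1, 0, 0, 0.002, 0, 0, 0, 1, 0, 0, 0.004, 0, 0, 0, 1, 0, 0, 0.005, 0, 0, 0, 1, 0, 0, 0.006, 0, 0, 0, 1, 0, 0, 0.006, 0, 0, 0])

```text
time_s: 13.2
position: [0.4711, -0.3277, 0.102]
tool_rot: [[-0.041, 0.999, -0.0], [0.999, 0.041, 0.0], [0.0, -0.0, -1.0]]
ft_force: [0.1, 0.2, -1.2]
grip_width: 0.0469
gripper_force: 48.4
```

Request:
arm_command(commands=[1, 0, 0, 0.001, 0, 0, 0, 1, 0, 0, 0.002, 0, 0, 0, 1, 0, 0, 0.003, 0, 0, 0, 1, 0, 0, 0.003, 0, 0, 0, 1, 0, 0, 0.003, 0, 0, 0])

```text
time_s: 13.62
position: [0.4712, -0.3278, 0.1009]
tool_rot: [[-0.041, 0.999, 0.0], [0.999, 0.041, -0.0], [-0.0, 0.0, -1.0]]
ft_force: [0.1, 0.5, 1.5]
grip_width: 0.0472
gripper_force: 48.7
```

It touches lightly. Now I'll open and rise.

Request:
arm_command(commands=[0, 0, 0, 0, 0, 0, 0, 0, 0, 0, 0, 0, 0, 0, -1, 0, 0, 0, 0, 0, 0, -1, 0, 0, 0, 0, 0, 0, -1, 0, 0, 0, 0, 0, 0, -1, 0, 0, 0, 0, 0, 0, -1, 0, 0, -0.05, 0, 0, 0, -1, 0, 0, -0.12, 0, 0, 0, -1, 0, 0, -0.2, 0, 0, 0, -1, 0, 0, -0.28, 0, 0, 0, -1, 0, 0, -0.36, 0, 0, 0, -1, 0, 0, -0.4, 0, 0, 0])

```text
time_s: 14.62
position: [0.4716, -0.328, 0.3059]
tool_rot: [[-0.041, 0.999, 0.005], [0.999, 0.041, -0.005], [-0.005, 0.005, -1.0]]
ft_force: [0.9, 0.0, -0.2]
grip_width: 0.0851
gripper_force: 0.0
```

Run:
```python
from h import *
fk(); go([*(C-.001*U),.30],2.45)
d=cam('top'); crop(d,340,180,490,310,4,'t2.png',[circ([.4712,-.3266],.118,.024),circ([.4766,-.2277],.008,.026)])
```

```text
t 14.62 along -0.1716 lat -0.6310 z 0.3059 F along 0.9 lat -0.0 z -0.2 w 0.0851 g 0 tooly 2.3592088129216795
[1.2625 0.3391 0.0067] [ 0.0022  0.0025 -0.0008]
```

View pics/t2.png

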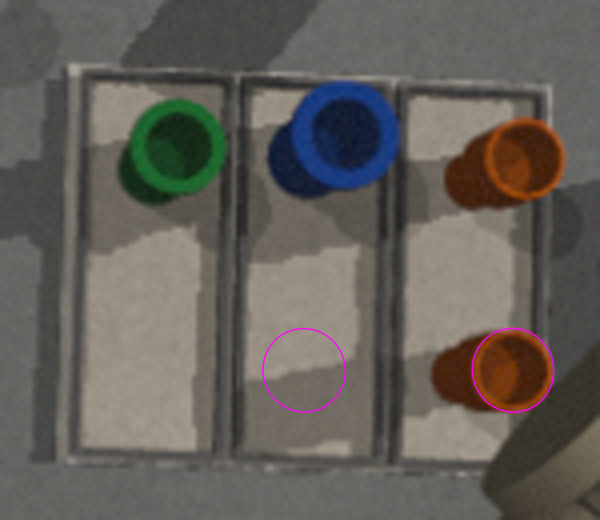

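The small cup stands upright in its row (crop 513,370), and the free spot in the large row is confirmed. I'll go back to the fork.

Request:
arm_command(commands=[-1, 0.07, 0.019, 0, 0, 0, 0, -1, 0.14, 0.038, 0, 0, 0, 0, -1, 0.21, 0.057, 0, 0, 0, 0, -1, 0.28, 0.076, 0, 0, 0, 0, -1, 0.35, 0.094, 0, 0, 0, 0, -1, 0.42, 0.113, 0, 0, 0, 0, -1, 0.49, 0.132, 0, 0, 0, 0, -1, 0.56, 0.151, 0, 0, 0, 0, -1, 0.63, 0.17, 0, 0, 0, 0, -1, 0.7, 0.189, 0, 0, 0, 0, -1, 0.77, 0.208, 0, 0, 0, 0, -1, 0.84, 0.226, 0, 0, 0, 0])

```text
time_s: 15.67
position: [0.5669, 0.0985, 0.3002]
tool_rot: [[-0.041, 0.999, -0.0], [0.999, 0.041, 0.0], [0.0, -0.0, -1.0]]
ft_force: [-0.3, -0.7, -0.1]
grip_width: 0.0856
gripper_force: 0.0
```

Request:
arm_command(commands=[-1, 0.07, 0.019, 0, 0, 0, 0, -1, 0.14, 0.038, 0, 0, 0, 0, -1, 0.21, 0.057, 0, 0, 0, 0, -1, 0.28, 0.076, 0, 0, 0, 0, -1, 0.35, 0.094, 0, 0, 0, 0, -1, 0.4, 0.108, 0, 0, 0, 0, -1, 0.42, 0.112, 0, 0, 0, 0, -1, 0.42, 0.112, 0, 0, 0, 0, -1, 0.42, 0.112, 0, 0, 0, 0])

```text
time_s: 16.42
position: [0.6141, 0.3082, 0.3001]
tool_rot: [[-0.041, 0.999, -0.001], [0.999, 0.041, -0.001], [-0.001, -0.001, -1.0]]
ft_force: [-0.6, -0.2, 0.2]
grip_width: 0.0854
gripper_force: 0.0
```

Run:
```python
from h import *
fk(); go([*(C-.0*U),.20],2.45)
d=cam('wrist'); 
W=lambda pts,z:np.array([[*(C+U*a+N*q),z] for a,q in pts])
crop(d,120,100,520,400,2,'w5.png',[W([(-.055,.026),(.055,.026)],.122),W([(-.055,-.026),(.055,-.026)],.122),circ(C,.11,.032),circ(C,.11,.0205)])
```

```text
t 16.42 along -0.0019 lat -0.0014 z 0.3001 F along -0.6 lat -0.2 z 0.2 w 0.0854 g 0 tooly 2.3627681853855074
[0.0029 0.004  0.2002] [-0.0004  0.0003 -0.0007]
```

View pics/w5.png

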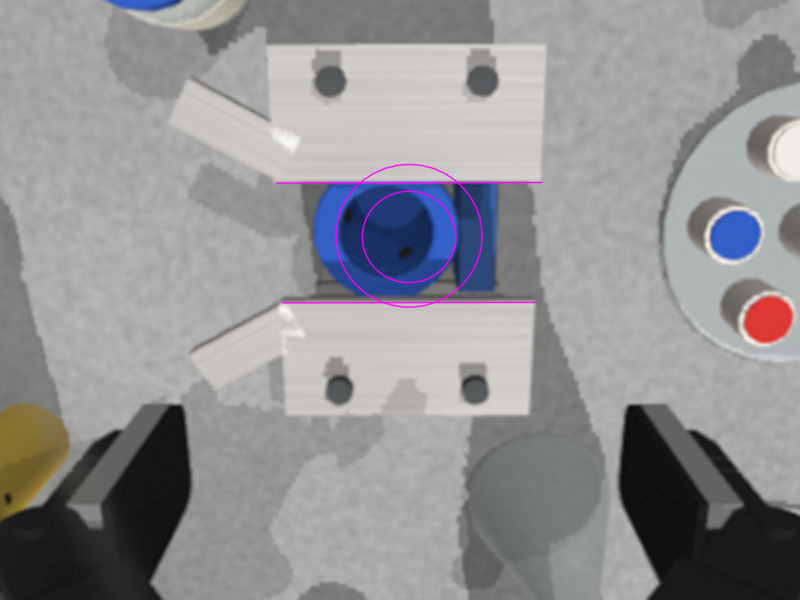

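The blue cup stands under the jaws with its bore centre at crop (386,230), about 10 mm back from the stop after the release. I'll compute its position.

Run:
```python
from h import *
d=cam('wrist'); P=toz(d,[[313,215]],.11)[0]; print(P,'along',(P[:2]-C)@U,'lat',(P[:2]-C)@N)
print(toz(d,[[314/2+120,215],[459/2+120,215]],.11), toz(d,[[338/2+120,215],[434/2+120,215]],.11))
fk(); go([P[0],P[1],.106],2.45)
```

```text
[0.60657963 0.31134557 0.11      ] along -0.00934141002653024 lat 0.002046761478923973
[[0.57508375 0.31012215 0.11      ]
 [0.63848317 0.3126106  0.11      ]] [[0.58559191 0.31052751 0.11      ]
 [0.6275542  0.31217432 0.11      ]]
t 16.52 along -0.0019 lat -0.0024 z 0.3009 F along 0.2 lat 0.5 z 0.5 w 0.0853 g 0 tooly 2.2693182858715133
[ 0.0089 -0.015   0.3898] [ 0.      0.0001 -0.0015]
```

Request:
arm_command(commands=[-1, 0.007, -0.015, 0.05, 0, 0, 0, -1, 0.007, -0.015, 0.12, 0, 0, 0, -1, 0.007, -0.015, 0.19, 0, 0, 0, -1, 0.007, -0.015, 0.24, 0, 0, 0, -1, 0.007, -0.015, 0.28, 0, 0, 0, -1, 0.007, -0.015, 0.31, 0, 0, 0, -1, 0.007, -0.015, 0.34, 0, 0, 0, -1, 0.007, -0.015, 0.365, 0, 0, 0, -1, 0.007, -0.015, 0.385, 0, 0, 0, -1, 0.007, -0.015, 0.385, 0, 0, 0, -1, 0.007, -0.015, 0.385, 0, 0, 0])

```text
time_s: 17.43
position: [0.6067, 0.3111, 0.1085]
tool_rot: [[-0.04, 0.999, -0.0], [0.999, 0.04, -0.0], [-0.0, -0.0, -1.0]]
ft_force: [0.8, 0.5, -0.1]
grip_width: 0.0849
gripper_force: 0.0
```

```bash
python3 -c "
from h import *
fk()"
```

```text
t 17.43 along -0.0092 lat 0.0018 z 0.1085 F along 0.9 lat 0.4 z -0.1 w 0.0849 g 0 tooly 2.297659077283185
```

Request:
arm_command(commands=[-1, 0, 0, 0.008, 0, 0, 0, -1, 0, 0, 0.01, 0, 0, 0, 1, 0, 0, 0.01, 0, 0, 0, 1, 0, 0, 0.01, 0, 0, 0, 1, 0, 0, 0.01, 0, 0, 0, 1, 0, 0, 0.01, 0, 0, 0, 1, 0, 0, 0.01, 0, 0, 0, 1, 0, 0, 0.01, 0, 0, 0], newtons=45)

```text
time_s: 18.1
position: [0.6067, 0.3121, 0.104]
tool_rot: [[-0.041, 0.999, 0.001], [0.999, 0.041, 0.0], [0.0, 0.001, -1.0]]
ft_force: [-1.9, 0.0, 5.7]
grip_width: 0.0624
gripper_force: 49.9
```

```bash
python3 -c "
from h import *
fk()"
```

```text
t 18.1 along -0.0092 lat 0.0028 z 0.1040 F along -1.9 lat 0.1 z 5.7 w 0.0624 g 50 tooly 2.3555142796920348
```

Request:
arm_command(commands=[1, -0.002, 0, -0.004, 0, 0, 0, 1, -0.004, 0, -0.004, 0, 0, 0, 1, -0.004, 0, -0.004, 0, 0, 0])

```text
time_s: 18.35
position: [0.6065, 0.3096, 0.1048]
tool_rot: [[-0.041, 0.999, -0.001], [0.999, 0.041, -0.0], [-0.0, -0.001, -1.0]]
ft_force: [-0.2, 0.4, -2.0]
grip_width: 0.063
gripper_force: 49.4
```

```bash
python3 -c "
from h import *
fk()"
```

```text
t 18.35 along -0.0095 lat 0.0003 z 0.1048 F along -0.2 lat 0.4 z -2.0 w 0.0630 g 49 tooly 2.3432759462041277
```

Now free and hanging, so I'll draw it straight out.

Request:
arm_command(commands=[1, 0, -0.02, 0, 0, 0, 0, 1, 0, -0.045, 0, 0, 0, 0, 1, 0, -0.075, 0, 0, 0, 0, 1, 0, -0.105, 0, 0, 0, 0, 1, 0, -0.135, 0, 0, 0, 0, 1, 0, -0.165, 0, 0, 0, 0, 1, 0, -0.195, 0, 0, 0, 0, 1, 0, -0.225, 0, 0, 0, 0, 1, 0, -0.255, 0, 0, 0, 0, 1, 0, -0.285, 0, 0, 0, 0, 1, 0, -0.31, 0, 0, 0, 0, 1, 0, -0.31, 0, 0, 0, 0])

```text
time_s: 19.35
position: [0.4495, 0.3035, 0.1049]
tool_rot: [[-0.042, 0.999, -0.002], [0.999, 0.042, -0.001], [-0.001, -0.002, -1.0]]
ft_force: [-0.5, 0.8, -1.2]
grip_width: 0.0627
gripper_force: 49.6
```

Request:
arm_command(commands=[1, 0, 0, -0.04, 0, 0, 0, 1, 0, 0, -0.1, 0, 0, 0, 1, 0, 0, -0.17, 0, 0, 0, 1, 0, 0, -0.24, 0, 0, 0, 1, 0, 0, -0.29, 0, 0, 0, 1, 0, 0, -0.29, 0, 0, 0, 1, 0, 0, -0.29, 0, 0, 0])

```text
time_s: 19.93
position: [0.4525, 0.3036, 0.2509]
tool_rot: [[-0.041, 0.999, 0.002], [0.999, 0.041, 0.001], [0.001, 0.002, -1.0]]
ft_force: [0.7, 0.1, -3.2]
grip_width: 0.0626
gripper_force: 50.3
```

```bash
python3 -c "
from h import *
fk(); go([.4768,-.2285,.25],2.45)"
```

```text
t 19.93 along -0.1636 lat 0.0009 z 0.2509 F along 0.7 lat 0.1 z -3.2 w 0.0626 g 50 tooly 2.3373482334701
[-1.0652e+00  5.2000e-03  1.0000e-03] [ 0.0011 -0.0004 -0.0009]
```

Request:
arm_command(commands=[1, -0.04, 0, 0, 0, 0, 0, 1, -0.11, 0, 0, 0, 0, 0, 1, -0.18, 0, 0, 0, 0, 0, 1, -0.25, 0, 0, 0, 0, 0, 1, -0.32, 0, 0, 0, 0, 0, 1, -0.39, 0, 0, 0, 0, 0, 1, -0.46, 0, 0, 0, 0, 0, 1, -0.53, 0, 0, 0, 0, 0, 1, -0.6, 0, 0, 0, 0, 0, 1, -0.67, 0, 0, 0, 0, 0, 1, -0.74, 0, 0, 0, 0, 0, 1, -0.81, 0, 0, 0, 0, 0])

```text
time_s: 20.93
position: [0.4678, -0.1029, 0.2484]
tool_rot: [[-0.041, 0.999, -0.003], [0.999, 0.041, 0.001], [0.002, -0.003, -1.0]]
ft_force: [0.3, 1.0, -1.6]
grip_width: 0.0627
gripper_force: 50.3
```

Request:
arm_command(commands=[1, -0.07, 0.002, 0, 0, 0, 0, 1, -0.14, 0.005, 0, 0, 0, 0, 1, -0.2, 0.005, 0, 0, 0, 0, 1, -0.24, 0.005, 0, 0, 0, 0, 1, -0.255, 0.005, 0, 0, 0, 0, 1, -0.255, 0.005, 0, 0, 0, 0, 1, -0.255, 0.005, 0, 0, 0, 0, 1, -0.255, 0.005, 0, 0, 0, 0])

```text
time_s: 21.6
position: [0.476, -0.2272, 0.2496]
tool_rot: [[-0.042, 0.999, -0.001], [0.999, 0.042, 0.001], [0.001, -0.001, -1.0]]
ft_force: [0.2, 0.1, -0.7]
grip_width: 0.0626
gripper_force: 50.3
```

```bash
python3 -c "
from h import *
s=fk(); print(s['position']);go([.4768,-.2285,.115],2.45)"
```

```text
t 21.6 along -0.1628 lat -0.5304 z 0.2496 F along 0.2 lat 0.1 z -0.7 w 0.0626 g 50 tooly 2.411097972791504
[ 0.47600152 -0.22715249  0.24964262]
[-0.0031  0.0017  0.2693] [-0.0004 -0.0006 -0.0003]
```

Request:
arm_command(commands=[1, -0.002, 0, 0.04, 0, 0, 0, 1, -0.002, 0, 0.1, 0, 0, 0, 1, -0.002, 0, 0.16, 0, 0, 0, 1, -0.002, 0, 0.21, 0, 0, 0, 1, -0.002, 0, 0.245, 0, 0, 0, 1, -0.002, 0, 0.26, 0, 0, 0, 1, -0.002, 0, 0.265, 0, 0, 0, 1, -0.002, 0, 0.265, 0, 0, 0, 1, -0.002, 0, 0.265, 0, 0, 0])

```text
time_s: 22.35
position: [0.4767, -0.2294, 0.1188]
tool_rot: [[-0.042, 0.999, 0.002], [0.999, 0.042, -0.001], [-0.001, 0.002, -1.0]]
ft_force: [-0.0, 0.7, -1.5]
grip_width: 0.0627
gripper_force: 50.3
```

Request:
arm_command(commands=[1, 0, 0, 0.002, 0, 0, 0, 1, 0, 0, 0.004, 0, 0, 0, 1, 0, 0, 0.006, 0, 0, 0, 1, 0, 0, 0.006, 0, 0, 0, 1, 0, 0, 0.006, 0, 0, 0])

```text
time_s: 22.77
position: [0.4761, -0.2295, 0.1148]
tool_rot: [[-0.041, 0.999, 0.0], [0.999, 0.041, -0.0], [-0.0, 0.0, -1.0]]
ft_force: [0.9, -0.4, -1.0]
grip_width: 0.0625
gripper_force: 50.3
```

Request:
arm_command(commands=[1, 0, 0, 0.002, 0, 0, 0, 1, 0, 0, 0.004, 0, 0, 0, 1, 0, 0, 0.005, 0, 0, 0, 1, 0, 0, 0.005, 0, 0, 0, 1, 0, 0, 0.005, 0, 0, 0])

```text
time_s: 23.18
position: [0.4761, -0.2294, 0.1122]
tool_rot: [[-0.041, 0.999, -0.0], [0.999, 0.041, 0.0], [0.0, -0.0, -1.0]]
ft_force: [-0.3, -1.0, -1.2]
grip_width: 0.0625
gripper_force: 50.4
```

Request:
arm_command(commands=[1, 0, 0, 0.001, 0, 0, 0, 1, 0, 0, 0.002, 0, 0, 0, 1, 0, 0, 0.003, 0, 0, 0, 1, 0, 0, 0.003, 0, 0, 0, 1, 0, 0, 0.003, 0, 0, 0])

```text
time_s: 23.6
position: [0.4761, -0.2297, 0.112]
tool_rot: [[-0.041, 0.999, 0.001], [0.999, 0.041, -0.001], [-0.001, 0.001, -1.0]]
ft_force: [-5.0, -0.1, 12.2]
grip_width: 0.0626
gripper_force: 51.6
```

Request:
arm_command(commands=[1, 0, 0, -0.0015, 0, 0, 0, 0, 0, 0, -0.0015, 0, 0, 0, -1, 0, 0, -0.0015, 0, 0, 0, -1, 0, 0, -0.0015, 0, 0, 0, -1, 0, 0, -0.0015, 0, 0, 0, -1, 0, 0, -0.0015, 0, 0, 0, -1, 0, 0, -0.05, 0, 0, 0, -1, 0, 0, -0.12, 0, 0, 0, -1, 0, 0, -0.2, 0, 0, 0, -1, 0, 0, -0.28, 0, 0, 0, -1, 0, 0, -0.36, 0, 0, 0, -1, 0, 0, -0.4, 0, 0, 0])

```text
time_s: 24.6
position: [0.4766, -0.2297, 0.3156]
tool_rot: [[-0.041, 0.999, 0.005], [0.999, 0.041, -0.004], [-0.004, 0.005, -1.0]]
ft_force: [-0.1, -0.5, 1.0]
grip_width: 0.0855
gripper_force: 0.0
```

Run:
```python
from h import *
fk(); d=cam('scene'); e=cam('top')
a=cv2.resize(d['image'][160:360,150:450],None,fx=2,fy=2); b=cv2.resize(e['image'][180:310,320:500],(600,433))[:,:,:]
a=cv2.resize(a,(400,267)); b=cv2.resize(b,(400,289))
im=np.full((300,800,3),0,np.uint8); im[:267,:400]=a; im[:289,400:]=b; cv2.imwrite('pics/end.png',im[:,:,::-1])
```

```text
t 24.6 along -0.1623 lat -0.5329 z 0.3156 F along -0.1 lat -0.5 z 1.0 w 0.0855 g 0 tooly 2.3610264273355037
```

View pics/end.png

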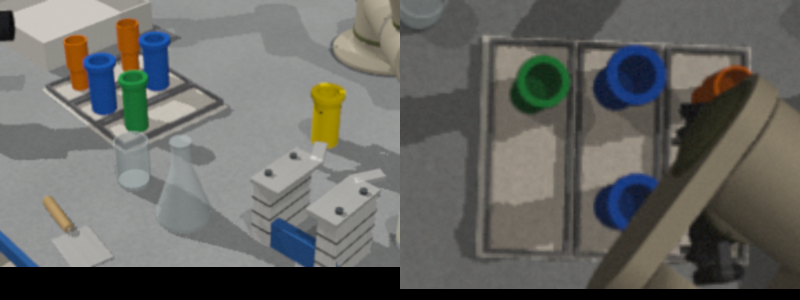

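Both cups stand upright in their rows. On the left the orange pair is at (77,62) and (128,45), and the blue pair at (100,82) and (155,60). The other objects look undisturbed, so I'm handing in.

```bash
python3 -c "
from rig import env
print(env.close_job())"
```

```text
the job is handed in; nothing more can be done
None
```

I handed the job in after about 25 s of robot time: the cups were parted in the fork and each stands upright in its own row, with the sorted cups and the flask, beaker and jar left alone. The large cup bore on the stop at 8.5 N. It moved about 8–10 mm back from the stop once the small cup came free. It touched down in its row at 12 N.

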